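# Free a stuck bush from a shaft bearing housing

### The job

Press the stuck brass bush out of the bearing housing. The red keeper dog bars the exit: flip the ratchet's orange direction lever over to the green (loosen) side while the bolt is still tight, then work the ratchet handle back and forth, never shoving the dog itself, until the dog has swung fully clear. Then push the orange-handled drift through the bore so that the bush drops into the yellow tray, lay the drift back down on the bench, and leave the loose parts and tools around alone.

Things in the scene. Friction and masses are not known exactly. Their poses are not given: they have to be found in the camera images.
- fixture: Press-out fixture, fixed to the bench (place and yaw vary): dark base plate 150 x 185 x 6 mm. Origin on the bench right under the bore's middle; z up; y along the bore from entry to exit. Aluminium housing: level octagonal tube, bore 25 mm across, 37 mm outside, 70 mm long (y -35 to +35 mm), axis 50 mm above the bench; its top (a brass spring pad in a window) at about 73 mm.
- bore_in (a point): Centre of the bore's entry mouth (50 mm above the bench). Axes as fixture: the drift goes in along +y. Free space before it (-y side).
- bore_out (a point): Centre of the bore's exit mouth. Axes as fixture.
- tray (a point): Middle of the inner floor of the yellow tray (10 mm above the bench) under and behind the exit; tray 87 mm (x) x 92 mm (y) outside, walls 4 mm thick, rim 28 mm above the bench. Axes as fixture.
- bolt_axis (a point): On the vertical axis of keeper bolt and ratchet (fixture x -52, y +50 mm), 105 mm above the bench, the height of the handle's axis. The ratchet head around it is a steel disc of 38 mm radius, 91 to 119 mm above the bench, with a neck 50 mm wide out to 64 mm. Axes as fixture.
- keeper (a joint): Angle of the keeper bolt with its red dog, rad. 0: tight, dog straight across the exit (hard stop). Grows anticlockwise from above (loosening); fully clear of the exit from 1.15 on, the dog then pointing away from the housing beside the tray; stop at 1.6. Stiff: 0.4 N m of friction, stays where left.
- dog: Red dog on the bolt: bar 16 mm wide, 20 mm high, at 40 to 60 mm above the bench, reaching 62 mm from the bolt axis along its own x axis. Origin on the bolt axis at bench height. It is not to be pushed, except through the ratchet.
- ratchet (a joint): Ratchet handle angle, rad, 0 to 1.05 (hard stops), growing anticlockwise from above (loosening swing). At 0 it points 50 degrees anticlockwise of fixture x. Stays where left (0.3 N m). Clearing the dog takes two or three strokes, near 0 to near 1.05 and back: each loses up to 0.26 rad (a tooth). With the lever on tighten, an anticlockwise swing only clicks.
- handle_grip (a point): Middle of the black rubber grip of the ratchet handle, on its axis, 137 mm from the bolt axis and 105 mm above the bench; grip 25 mm thick and 95 mm long. Its x axis points outward along the handle, z up. Push it sideways, about 6 N.
- selector (a joint): Direction lever on top of the ratchet head, rad; -0.45 to +0.45 (hard stops). Negative: lever over the red dot, tighten. Positive: over the green dot, loosen; well over is above 0.3. Grows anticlockwise from above, so the lever moves to the side of the loosening swing. Stays where left (0.07 N m friction).
- selector_tip (a point): On the upright orange post at the lever's end: a free-turning sleeve 9.6 mm thick, standing clear from 125 to 143 mm above the bench; this point at 138 mm, on the post's axis, 28 mm from the lever's pivot. Push or pinch it from above.
- selector_pivot (a point): The lever's vertical pivot, 46 mm from the bolt axis towards the handle, given at 138 mm height (nothing solid there; the lever's top lies at 125 mm). Axes as handle_grip: x outward along the handle; the lever points along it at 0.
- slug_center (a point): Centre of the brass bush stuck in the bore: a solid slug 22 mm in diameter, 28 mm long, lying along the bore, 80 g. A spring pad grips it: about 10 N or less to push.
- drift: Loose drift lying on the bench: orange block handle 56 x 22 x 22 mm (x, y, z) with a steel rod 10 mm thick, along its x axis, 123 mm long ahead of the handle. 200 g, centre of mass about 7 mm ahead of the handle's middle. Origin: centre of the underside of the handle; x points to the rod's tip.
- drift_tip (a point): Tip of the drift's rod, on the rod axis, 151 mm from the handle's middle. Axes as drift.
- drift_grip (a point): Middle of the drift's handle, on the rod axis, 11 mm above its underside. Axes as drift.
- bevel_gear: Loose steel bevel gear, 52 mm across, 26 mm high; leave alone. Origin: centre of its underside.
- bearing: Loose ball bearing, 42 mm across, 13 mm high; leave alone. Origin: centre of its underside.
- spanner: Loose spanner lying flat at the back; leave alone.
- screwdriver: Loose screwdriver; leave alone.
- oil: Small white oil bottle with a red cap, 44 mm across, 120 mm tall; leave alone. Origin: centre of its underside.
- collar: Loose aluminium collar, 32 mm across, 20 mm high; leave alone. Origin: centre of its underside.
- slug: The same brass bush; origin on its underside, 11 mm below its centre; its y axis along its length.

How it is judged:
On the way, in this order (a step that is already met when the one before it is completed fails the run):
1. the direction lever is over on the loosen side (above 0.3 rad) with the bolt still tight (value of joint selector above 0.3 rad and value of joint keeper below 0.1 rad), for 0.1 s.
2. the keeper dog is swung clear (bolt turned more than 1.15 rad) with the bush still in the bore (value of joint keeper above 1.15 rad and y of slug_center in the frame of fixture below 0.022 m), for 0.2 s.
3. the bush is out of the exit (y of slug_center in the frame of fixture above 0.035 m), for 0.1 s.
At the end, for the whole second after the job is handed in: The lever is on the loosen side (above 0.3 rad), the bolt is turned more than 1.15 rad, the bush lies in the yellow tray (its centre within the tray's outline and below 36 mm), and the drift lies at rest on the bench (handle middle and tip below 35 mm) (value of joint selector above 0.3 rad and value of joint keeper above 1.15 rad and y of slug_center in the frame of tray between -0.046 and 0.046 m and x of slug_center in the frame of tray between -0.044 and 0.044 m and height (world z) of slug_center below 0.036 m and height (world z) of each of drift_grip, drift_tip below 0.035 m and linear speed of drift below 0.02 m/s); the robot touches nothing.
It fails at once if the dog is shoved directly (more than 3 N from the robot or the drift, or more than 6 N through the bush) (contact force between any of the fingers, the arm, drift and dog above 3 N or contact force between slug and dog above 6 N).
It fails at once if a loose part or tool nearby is moved by more than 30 mm (distance of any of bevel_gear, bearing, spanner, screwdriver, oil, collar from where it was at the start of the episode above 0.03 m).
It also fails if it takes over 72 s, if anything falls off the work surface, if the arm or the gripper's body presses on something with over 40 N, if the wrist force passes 120 N, or if a joint passes its speed limit or range.

### The arm

A 6-joint arm with a two-finger parallel gripper is mounted at the origin on the work surface. World frame = base frame: x ahead of the robot, y to its left, z up, the work surface at z = 0. Lengths are in m, angles in rad, forces in N, time in s.
With the tool pointing down it reaches from about 0.375 to 0.925 m from the base axis. Payload 5.7 kg.
Tool frame: the origin (TCP) lies at the very end of the fingers, on their centre line; the grasp point (between the pads) lies 19 mm behind it (arm.hold_point_z is the distance from the TCP to the grasp point, in m); z points along the fingers, y is the direction in which the jaws open and shut (so a half turn about z gives the same grasp; the last joint's range is limited). The gripper opens to 85 mm and grips with 20 to 120 N. Pads are 22 mm wide; open, the fingers measure 114 mm over their backs; the gripper's body (76 mm by 85 mm) begins 54 mm behind the grasp point. The pads swing forward as they close: fully open they stand 13 mm farther back than shut.
Start: joints at [-1.332, 0.359, 1.51, -0, 1.272, -0.115], TCP at [0.208, -0.563, 0.231] pointing down, gripper open.
Joint ranges: [-2.97, 2.97], [-1.01, 2.36], [0.21, 2.38], [-0.96, 4.11], [0.2, 2.71], [-2.98, 2.98]. Speed limits (rad/s): [2.39, 2.39, 3.14, 3.14, 3.14, 3.14].

### API

Orientations are given as a unit quaternion [w, x, y, z].
In Python, from station import arm gives the robot as it stands. The module is installed in compiled form; this text tells all that it offers.
- The arm moves only by the tool apply_moves, never from a script. Its argument "plan" is a list that holds one entry, the list of rows, each a list of 5 numbers: the opening, from -1 (shut) to 1 (fully open), then the shift along the tool's x, y, z in mm, then the turn about the tool's z in rad. In form: [[[grip, x, y, z, spin], ...]]. A call has 1 to 12 rows; each row is the pose to reach, as a shift and turn from the pose commanded when the call began, along the tool's axes at that moment; what a row does not reach only later rows make up. A row lasts 1/8 s, in which the tool goes at most 62.5 mm and 10.7 degrees, less where a joint would pass 70% of its speed; a pose out of reach is approached as far as the arm can. A call with a gripper value outside its range is refused whole. The fingers move at their own pace and stop on an object; "grip_force" is the grip in N (left out, the last holds). Time passes only in rows, so rows that repeat a pose let the fingers close. It gives the time, the measured TCP pose, the force and the opening at its end, in the units of the state.
- arm.read_state(): the state, without advancing time (a new reading comes with each control period).
- arm.read_camera(name): name is "scene" or "top"; returns a dict with "image" (480x640x3 uint8, red, green, blue), "K" (3x3 intrinsics, pixels), "pose" (4x4, takes a point from camera to world coordinates). Camera axes: x right, y up, looking along -z (the intrinsics and any distortion apply to the point x, -y, -z); pixel columns grow to the right and rows downward; lengths in m; the calibration is good to about 2 mm. A picture is of the moment at which its call begins. There is no depth.
- arm.close_job(): hands the job in, once; it reports no verdict.
The state is a dict: "t": time; "qpos": joint angles; "dq": joint speeds; "joint_torque": joint torques, N m; "tcp_pos": TCP position; "tool_rot": TCP orientation; "contact_force": force on the tool from outside, world axes, zero at the start; "wrist_torque": the same for the moment, N m; "gripper_width": opening from 0.0 (shut) to 1.0 (fully open).
Only numpy, scipy, OpenCV 4.12 (cv2) and the standard library are available. Lean on these libraries where they do the work, as an engineer would, in place of code of your own. Each camera call takes 0.05 s, during which the arm holds its last target.

## Working session

There is one attempt and no reset: what is moved stays moved. The work goes in short steps, Python scripts to look and compute and a tool call to move; the robot and the scene stay as the last step left them, time stands still between calls to the robot, and variables do not carry over. Pictures are saved under pics/ and viewed, and the job is handed in when it is done.

Besides the shell and the picture viewer there is one more tool, called after "Request:" by a JSON object that holds its "method" and its "body". apply_moves: Moves the arm, as the interface text tells. Its arguments: {"type":"object","properties":{"plan":{"type":"array"},"grip_force":{"type":"number"}},"required":["plan"]}

```bash
mkdir -p pics; ls; python3 - <<'E'
from station import arm
import cv2,numpy as np
s=arm.read_state();print(s)
for n in("scene","top"):
    c=arm.read_camera(n);cv2.imwrite(f"pics/{n}0.png",c["image"][:,:,::-1]);print(n,c["K"],c["pose"],[k for k in c])
print(arm.hold_point_z,[a for a in dir(arm) if a[0]!='_'])
E
```

```text
pics
{'t': 0.0, 'qpos': array([-1.33209723e+00,  3.59491899e-01,  1.51143602e+00,  7.78677071e-06,
        1.27251226e+00, -1.15093704e-01]), 'dq': array([ 0.00016007, -0.000465  , -0.00057359,  0.00082454, -0.0012112 ,
        0.00078481]), 'joint_torque': array([-6.12631284e-04, -5.27612615e+01, -2.78616267e+01, -3.05635022e-04,
        1.30797757e-02, -1.77797642e-05]), 'tcp_pos': array([ 0.20771089, -0.56216978,  0.23046003]), 'tool_rot': array([-9.22230297e-04,  9.84394371e-01,  1.75974057e-01, -5.33414797e-05]), 'contact_force': array([ 0.87616955, -0.86649856,  0.26302358]), 'wrist_torque': array([-0.00851975,  0.00028875,  0.05152408]), 'gripper_width': 0.9994530618250662}
scene [[478.84330416   0.         319.54963793]
 [  0.         478.84330416 249.41325566]
 [  0.           0.           1.        ]] [[ 8.45492320e-01 -4.38863918e-01  3.04205848e-01  8.27322544e-01]
 [ 5.33987573e-01  6.94777369e-01 -4.81810834e-01 -5.10184214e-01]
 [ 9.40514078e-05  5.69809502e-01  8.21776808e-01  8.95570350e-01]
 [ 0.00000000e+00  0.00000000e+00  0.00000000e+00  1.00000000e+00]] ['image', 'K', 'pose']
top [[616.75226026   0.         323.99795417]
 [  0.         616.75226026 234.26778477]
 [  0.           0.           1.        ]] [[ 0.02539322  0.99856035 -0.04724834  0.48521206]
 [-0.99967538  0.02526648 -0.00327786 -0.01266833]
 [-0.00207934  0.04731624  0.9988778   1.43813875]
 [ 0.          0.          0.          1.        ]] ['image', 'K', 'pose']
0.0187 ['Unreachable', 'close_job', 'hold_point_z', 'read_camera', 'read_state']
```

View pics/scene0.png

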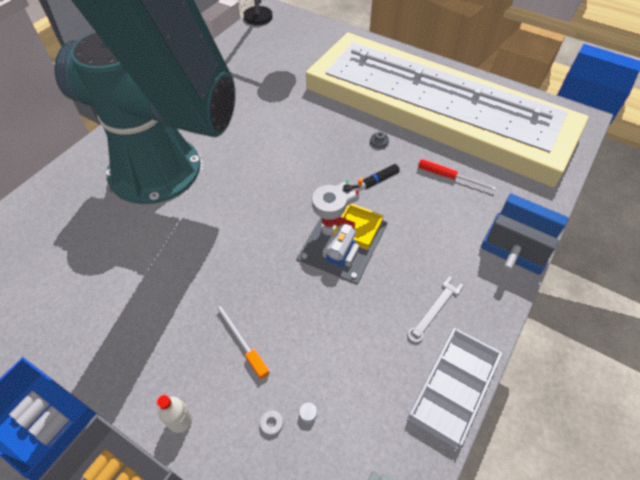

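View pics/top0.png

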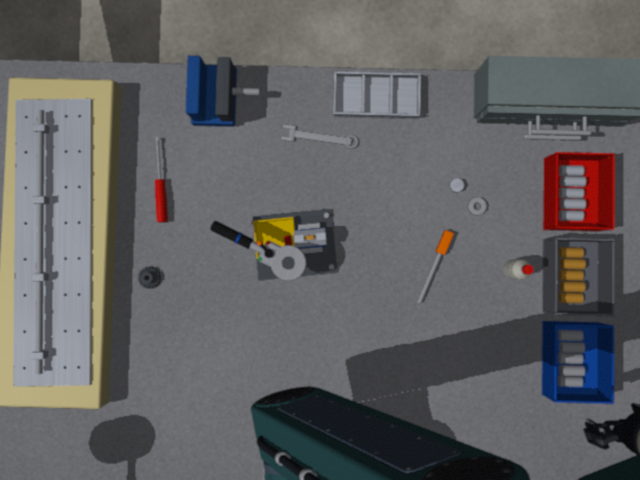

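```bash
python3 - <<'E'
import cv2
a=cv2.imread("pics/top0.png")[195:295,200:350];cv2.imwrite("pics/z1.png",cv2.resize(a,None,fx=5.3,fy=5.3,interpolation=cv2.INTER_CUBIC))
a=cv2.imread("pics/scene0.png")[155:285,285:415];cv2.imwrite("pics/z2.png",cv2.resize(a,None,fx=4.6,fy=4.6,interpolation=cv2.INTER_CUBIC))
E
```

```text
(no output)
```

View pics/z1.png

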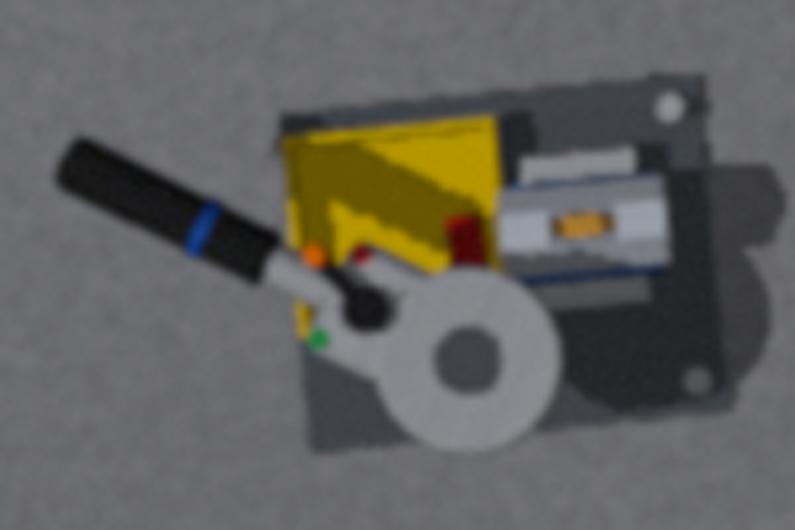

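View pics/z2.png

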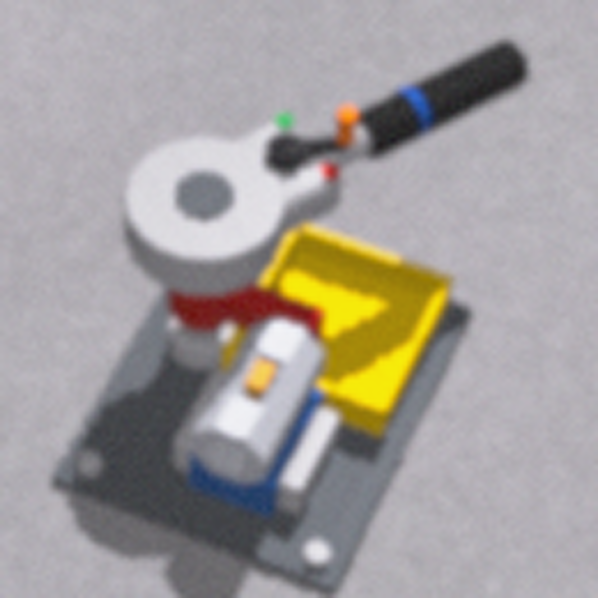

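```bash
cat > h.py <<'E'
from station import arm
import cv2,numpy as np
from scipy.optimize import least_squares
def ray(c,u,v):
    K=c["K"];P=c["pose"];d=np.array([(u-K[0,2])/K[0,0],-(v-K[1,2])/K[1,1],-1.]);return P[:3,3],P[:3,:3]@d
def onz(c,uv,z):
    o,d=ray(c,*uv);return o+d*(z-o[2])/d[2]
def proj(c,p):
    P=c["pose"];K=c["K"];q=P[:3,:3].T@(np.asarray(p)-P[:3,3]);return np.array([K[0,0]*q[0]/-q[2]+K[0,2],-K[1,1]*q[1]/-q[2]+K[1,2]])
def tri(c1,u1,c2,u2):
    (o1,d1),(o2,d2)=ray(c1,*u1),ray(c2,*u2)
    A=np.stack([d1,-d2],1);s=np.linalg.lstsq(A,o2-o1,rcond=None)[0]
    a,b=o1+s[0]*d1,o2+s[1]*d2;return (a+b)/2,np.linalg.norm(a-b)
def hsv(c):return cv2.cvtColor(c["image"],cv2.COLOR_RGB2HSV)
def blobs(c,lo,hi,roi=None,mn=3):
    m=cv2.inRange(hsv(c),np.array(lo),np.array(hi))
    if roi:
        z=np.zeros_like(m);x0,y0,x1,y1=roi;z[y0:y1,x0:x1]=m[y0:y1,x0:x1];m=z
    n,l,s,ce=cv2.connectedComponentsWithStats(m)
    return [(s[i,4],ce[i].round(2),s[i,:4]) for i in range(1,n) if s[i,4]>=mn],m
E
python3 - <<'E'
from h import *
t=arm.read_camera("top");s=arm.read_camera("scene")
for c,n,roi in((t,"top",(200,190,350,300)),(s,"scene",(285,155,415,290))):
  for nm,lo,hi in(("orange",(5,150,150),(18,255,255)),("blue",(105,150,60),(125,255,255)),("green",(50,90,80),(85,255,255)),("red",(170,140,60),(180,255,255)),("red2",(0,140,60),(3,255,255)),("yellow",(22,150,90),(35,255,255)),("black",(0,0,0),(180,255,45))):
    print(n,nm,[(int(a),list(b),list(map(int,r))) for a,b,r in blobs(c,lo,hi,roi)[0]])
for c,n,roi in((t,"top",(400,215,470,310)),(s,"scene",(205,295,280,385))):
  print(n,[(int(a),list(b)) for a,b,r in blobs(c,(5,150,150),(18,255,255),roi)[0]])
E
```

```text
top orange [(12, [np.float64(258.5), np.float64(242.5)], [257, 241, 4, 4])]
top blue [(37, [np.float64(237.7), np.float64(237.54)], [235, 233, 7, 10])]
top green [(12, [np.float64(259.5), np.float64(258.67)], [258, 257, 4, 4])]
top red []
top red2 [(32, [np.float64(287.66), np.float64(240.22)], [285, 237, 6, 8])]
top yellow [(887, [np.float64(273.77), np.float64(229.77)], [254, 217, 41, 29]), (10, [np.float64(256.7), np.float64(254.7)], [256, 253, 3, 5])]
top black [(41, [np.float64(296.9), np.float64(220.93)], [295, 217, 6, 12]), (8, [np.float64(256.0), np.float64(218.25)], [254, 218, 6, 2]), (256, [np.float64(223.84), np.float64(230.51)], [211, 221, 28, 20]), (651, [np.float64(322.96), np.float64(254.23)], [306, 223, 31, 49]), (108, [np.float64(244.89), np.float64(240.82)], [239, 235, 14, 13]), (62, [np.float64(267.77), np.float64(251.61)], [262, 245, 11, 12])]
scene orange [(17, [np.float64(359.94), np.float64(181.35)], [359, 179, 4, 7]), (7, [np.float64(353.86), np.float64(224.14)], [353, 222, 2, 6]), (3, [np.float64(340.0), np.float64(238.67)], [339, 238, 3, 2])]
scene blue [(27
[... 508 characters left out ...]
p.float64(191.67)], [356, 191, 2, 2]), (101, [np.float64(333.87), np.float64(221.55)], [323, 218, 24, 8]), (4, [np.float64(349.25), np.float64(222.25)], [348, 222, 3, 2]), (5, [np.float64(352.8), np.float64(224.2)], [352, 223, 2, 4])]
scene yellow [(957, [np.float64(363.08), np.float64(223.89)], [342, 204, 40, 45]), (10, [np.float64(335.1), np.float64(230.2)], [334, 228, 4, 6]), (6, [np.float64(341.17), np.float64(236.0)], [340, 235, 3, 3])]
scene black [(55, [np.float64(387.62), np.float64(174.8)], [380, 170, 18, 11]), (31, [np.float64(370.45), np.float64(183.23)], [367, 180, 8, 7])]
top [(209, [np.float64(444.4), np.float64(242.09)])]
scene [(303, [np.float64(256.65), np.float64(363.78)])]
```

```bash
python3 - <<'E'
from h import *
t=arm.read_camera("top");s=arm.read_camera("scene")
np.set_printoptions(precision=4,suppress=True)
ht=((467+.5)/5.3-.5+200,(360+.5)/5.3-.5+195); hs=((204+.5)/4.6-.5+285,(195+.5)/4.6-.5+155)
print("head",onz(t,ht,.119),onz(s,hs,.119),tri(t,ht,s,hs))
print("post",onz(t,(258.5,242.5),.143),tri(t,(258.5,242.5),s,(359.94,178.9)))
# lever pivot black disc: black knob
kt=((367+.5)/5.3-.5+200,(308+.5)/5.3-.5+195);ks=((287+.5)/4.6-.5+285,(150+.5)/4.6-.5+155)
print("pivot",onz(t,kt,.125),onz(s,ks,.125))
print("band",onz(t,(237.7,237.54),.114))
for a,z in(((669,107),.008),((697,380),.008)):
  print("screw",onz(t,((a[0]+.5)/5.3-.5+200,(a[1]+.5)/5.3-.5+195),z))
for a,z in(((90,464),.008),((317,552),.008)):
  print("screw s",onz(s,((a[0]+.5)/4.6-.5+285,(a[1]+.5)/4.6-.5+155),z))
for n,c,f,o,L in(("t",t,5.3,(200,195),((705,75),(285,112),(312,452),(733,408))),("s",s,4.6,(285,155),((55,485),(335,595),(467,315)))):
  for a in L: print("plate",n,onz(c,((a[0]+.5)/f-.5+o[0],(a[1]+.5)/f-.5+o[1]),.006))
print("pad",onz(t,((583+.5)/5.3-.5+200,(225+.5)/5.3-.5+195),.073),onz(s,((261+.5)/4.6-.5+285,(376+.5)/4.6-.5+155),.073))
# drift
m=blobs(t,(5,150,150),(18,255,255),(400,215,470,310))[1]
r=cv2.minAreaRect(np.argwhere(m)[:,::-1].astype(np.float32));print(r)
print("drift handle t",onz(t,(444.4,242.09),.022)," s",onz(s,(256.65,363.78),.016))
E
python3 - <<'E'
import cv2
a=cv2.imread("pics/top0.png")[220:315,400:480];cv2.imwrite("pics/z3.png",cv2.resize(a,None,fx=6,fy=6,interpolation=cv2.INTER_CUBIC))
E
```

```text
head [0.4852 0.0676 0.119 ] [0.4841 0.071  0.119 ] (array([0.4856, 0.0676, 0.1232]), np.float64(0.0008696967852792513))
post [0.5257 0.1287 0.143 ] (array([0.5255, 0.1283, 0.1469]), np.float64(0.00015068515398275963))
pivot [0.5051 0.108  0.125 ] [0.505  0.1109 0.125 ]
band [0.5361 0.1769 0.114 ]
screw [ 0.5983 -0.0111  0.008 ]
screw [ 0.4791 -0.0263  0.008 ]
screw s [ 0.4785 -0.0221  0.008 ]
screw s [ 0.5969 -0.0067  0.008 ]
plate t [ 0.613  -0.0265  0.006 ]
plate t [0.592  0.1575 0.006 ]
plate t [0.4433 0.1411 0.006 ]
plate t [ 0.4672 -0.0424  0.006 ]
plate s [ 0.4701 -0.0403  0.006 ]
plate s [ 0.6153 -0.0216  0.006 ]
plate s [0.5901 0.1586 0.006 ]
pad [0.5428 0.0236 0.073 ] [0.544  0.0255 0.073 ]
((444.3879089355469, 242.09483337402344), (8.928838729858398, 23.241243362426758), 23.198589324951172)
drift handle t [ 0.5412 -0.2849  0.022 ]  s [ 0.5423 -0.2845  0.016 ]
```

View pics/z3.png

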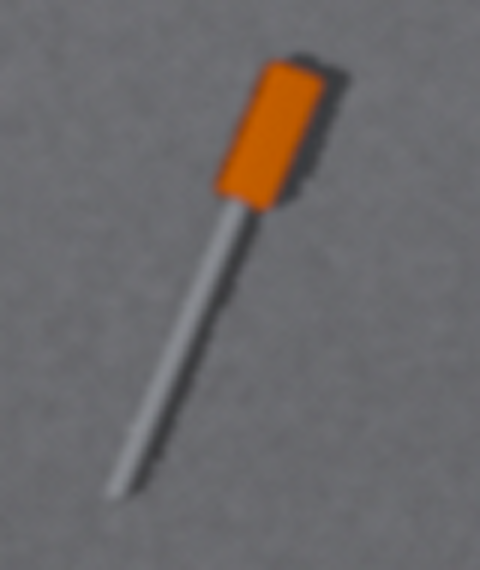

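```bash
cat >> h.py <<'E'
np.set_printoptions(precision=4,suppress=True)
def toolang(s):
    w,x,y,z=s["tool_rot"];return 2*np.arctan2(y,x)
def mv(target,ang=None,s=None):
    s=s or arm.read_state();a=toolang(s);d=np.asarray(target)-s["tcp_pos"]
    r=[1000*(d[0]*np.cos(a)+d[1]*np.sin(a)),1000*(d[0]*np.sin(a)-d[1]*np.cos(a)),-1000*d[2]]
    sp=0 if ang is None else (a-ang+np.pi)%(2*np.pi)-np.pi
    return np.round(r+[sp*1],3) if False else np.round(np.array(r+[sp]),3)
def st():
    s=arm.read_state();print("t",round(s["t"],2),"tcp",s["tcp_pos"],"ang",round(np.degrees(toolang(s)),1),"F",s["contact_force"].round(1),"q",s["qpos"].round(2),"w",round(s["gripper_width"],3),"rot",s["tool_rot"])
E
python3 - <<'E'
from h import *
st();print(mv([.5255,.130,.20],np.radians(65)))
E
```

```text
t 0.3 tcp [ 0.2078 -0.5626  0.231 ] ang 20.3 F [ 0.6  0.3 -0.6] q [-1.33  0.36  1.51 -0.    1.27 -0.12] w 0.998 rot [-0.0004  0.9844  0.176  -0.    ]
[ 537.98  -539.609   30.958   -0.781]
```

Request:
{"method": "apply_moves", "body": {"plan": [[[1,30,-30,0,-0.05],[1,70,-70,0,-0.1],[1,110,-110,0,-0.17],[1,150,-150,0,-0.24],[1,190,-190,0,-0.31],[1,230,-230,0,-0.38],[1,270,-270,0,-0.45],[1,310,-310,0,-0.52],[1,350,-350,0,-0.59],[1,390,-390,0,-0.66],[1,430,-430,0,-0.73],[1,460,-460,0,-0.78]]]}}

```text
t: 1.8
tcp_pos: [0.4808, 0.0303, 0.2315]
tool_rot: [0.0, 0.843, 0.538, 0.0]
contact_force: [0.8, -1.0, -0.2]
gripper_width: 1.002
```

```bash
python3 - <<'E'
from h import *
st();print(mv([.5255,.130,.20],np.radians(65)))
E
```

```text
t 1.8 tcp [0.4808 0.0303 0.2315] ang 65.1 F [ 0.8 -1.  -0.2] q [-0.08  0.19  1.76  0.    1.2   0.35] w 1.002 rot [0.0001 0.8427 0.5384 0.0004]
[109.251  -1.297  31.508   0.003]
```

Request:
{"method": "apply_moves", "body": {"plan": [[[1,40,0,0,0],[1,80,-1,0,0],[1,109,-1,10,0],[1,109,-1,10,0]]]}}

```text
t: 2.3
tcp_pos: [0.5253, 0.1287, 0.2206]
tool_rot: [-0.0, 0.843, 0.538, -0.0]
contact_force: [-0.7, 0.1, 0.9]
gripper_width: 1.0
```

```bash
python3 - <<'E'
from h import *
st()
t=arm.read_camera("top");s=arm.read_camera("scene")
p=arm.read_state()["tcp_pos"]
for c,n in((t,"t"),(s,"s")):
  u=proj(c,p).astype(int);print(n,proj(c,p));im=c["image"][:,:,::-1].copy()
  a=im[u[1]-75:u[1]+75,u[0]-90:u[0]+90]
  cv2.imwrite(f"pics/a1{n}.png",cv2.resize(a,None,fx=4,fy=4,interpolation=cv2.INTER_CUBIC))
E
```

```text
t 2.3 tcp [0.5253 0.1287 0.2206] ang 65.1 F [-0.7  0.1  0.9] q [0.11 0.29 1.65 0.   1.21 0.55] w 1.0 rot [-0.0004  0.8429  0.5381 -0.0003]
t [255.0944 241.6696]
s [361.9025 153.3816]
```

View pics/a1s.png

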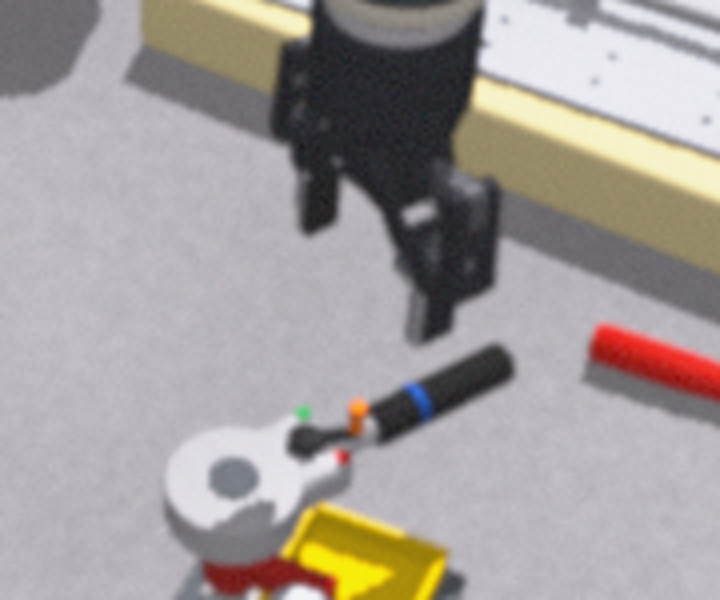

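View pics/a1t.png

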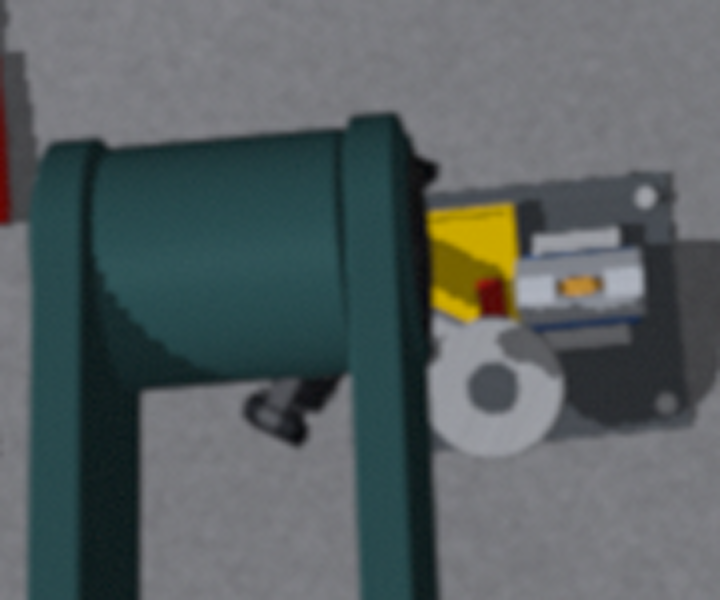

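Request:
{"method": "apply_moves", "body": {"plan": [[[1,1,0,30,0],[1,1,0,60,0],[1,1,0,90,0],[0.2,1,0,91,0],[-0.3,1,0,91,0],[-0.55,1,0,91,0],[-0.55,1,0,91,0]]], "grip_force": 20}}

```text
t: 3.28
tcp_pos: [0.5264, 0.1282, 0.1314]
tool_rot: [0.0, 0.844, 0.537, 0.001]
contact_force: [0.1, -0.1, -0.3]
gripper_width: 0.226
```

```bash
cat >> h.py <<'E'
def snap(name,box,cam="scene",f=5):
    c=arm.read_camera(cam);x0,y0,x1,y1=box
    cv2.imwrite(f"pics/{name}.png",cv2.resize(c["image"][y0:y1,x0:x1,::-1],None,fx=f,fy=f,interpolation=cv2.INTER_CUBIC));return c
E
python3 - <<'E'
from h import *
st();snap("b1",(300,110,430,230))
E
```

```text
t 3.27 tcp [0.5264 0.1282 0.1314] ang 65.0 F [ 0.1 -0.1 -0.3] q [0.11 0.39 1.75 0.   1.   0.55] w 0.226 rot [0.0004 0.8436 0.537  0.0009]
```

View pics/b1.png

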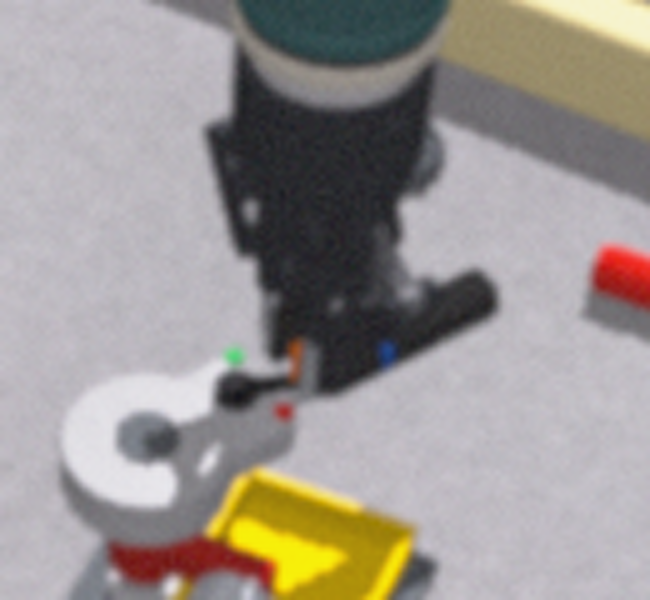

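Request:
{"method": "apply_moves", "body": {"plan": [[[-0.74,0,0,0,0],[-0.74,0,0,0,0],[-0.74,0,-4,0,0],[-0.74,0,-8,0,0],[-0.74,0,-12,0,0],[-0.74,0,-16,0,0],[-0.74,0,-20,0,0],[-0.74,0,-20,0,0]]]}}

```text
t: 4.32
tcp_pos: [0.5069, 0.1368, 0.1304]
tool_rot: [-0.0, 0.844, 0.537, -0.0]
contact_force: [1.9, -0.8, -0.0]
gripper_width: 0.133
```

```bash
python3 - <<'E'
from h import *
st();snap("b2",(300,110,430,230))
E
```

```text
t 4.33 tcp [0.5069 0.1368 0.1304] ang 65.0 F [ 1.9 -0.8 -0. ] q [0.13 0.37 1.79 0.   0.99 0.57] w 0.133 rot [-0.0003  0.8435  0.5371 -0.0003]
```

View pics/b2.png

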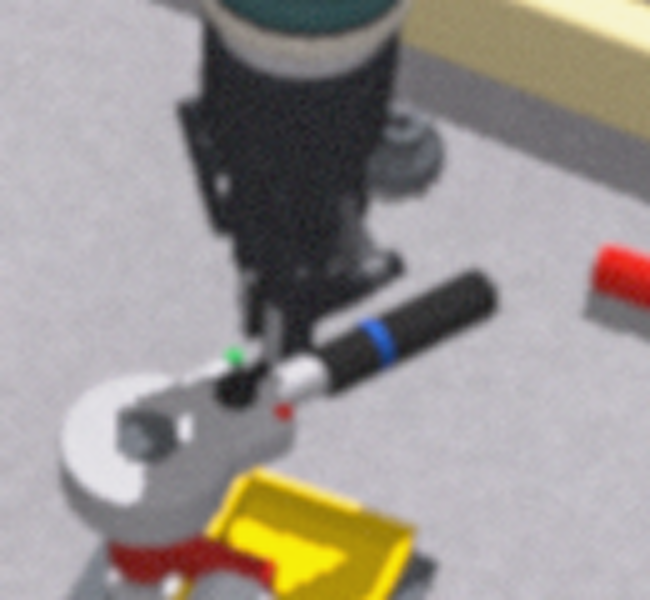

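Request:
{"method": "apply_moves", "body": {"plan": [[[-0.74,0,-1,0,0],[-0.74,0,-2,0,0],[-0.74,0,-3,0,0],[-0.74,0,-3,0,0]]]}}

```text
t: 4.88
tcp_pos: [0.5049, 0.1379, 0.1304]
tool_rot: [0.0, 0.844, 0.537, 0.0]
contact_force: [1.4, -1.6, 0.7]
gripper_width: 0.13
```

Request:
{"method": "apply_moves", "body": {"plan": [[[-0.74,0,-4,0,0],[-0.74,0,-4,0,0],[-0.4,0,-3,0,0],[0,0,-3,0,0],[0.5,0,-3,0,0],[1,0,-3,-20,0],[1,0,-3,-60,0],[1,0,-3,-90,0]]]}}

```text
t: 5.88
tcp_pos: [0.502, 0.1392, 0.2216]
tool_rot: [-0.0, 0.844, 0.537, 0.0]
contact_force: [-0.2, -0.4, 0.7]
gripper_width: 1.0
```

```bash
python3 - <<'E'
from h import *
st();s=snap("b3",(300,110,430,230))
print(blobs(s,(5,150,150),(18,255,255),(300,150,400,215))[0],[proj(s,p) for p in ([.505,.1095,.125],)])
print(onz(s,(346.5,178.5),.143))
E
```

```text
t 5.88 tcp [0.502  0.1392 0.2216] ang 65.0 F [-0.2 -0.4  0.7] q [0.14 0.26 1.69 0.   1.19 0.57] w 1.0 rot [-0.0001  0.8436  0.537   0.0001]
[(np.int32(19), array([353., 175.]), array([352, 172,   3,   7], dtype=int32))] [array([346.6614, 187.6108])]
[0.4991 0.1172 0.143 ]
```

View pics/b3.png

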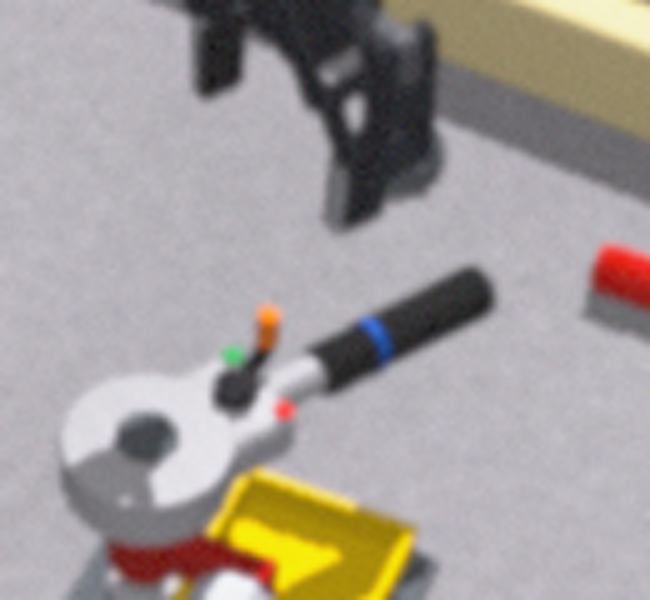

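```bash
python3 - <<'E'
from h import *
s=arm.read_camera("scene")
p=onz(s,(353,173),.143);k=onz(s,((235+.5)/5-.5+300,(390+.5)/5-.5+110),.126)
h=onz(s,((147+.5)/5-.5+300,(437+.5)/5-.5+110),.119);b=onz(s,((376.5)/5-.5+300,(340.5)/5-.5+110),.105)
f=lambda a,b:np.degrees(np.arctan2(*(b-a)[1::-1]));print(p,k,h,b,f(k,p),f(h,b),f(h,k),np.linalg.norm((p-k)[:2]),np.linalg.norm((b-h)[:2]))
E
```

```text
[0.5028 0.1385 0.143 ] [0.5053 0.1087 0.126 ] [0.4842 0.0711 0.119 ] [0.5348 0.1852 0.105 ] 94.81212637227954 66.08606926186796 60.68192096519383 0.029985459503365355 0.12481367677454705
```

```bash
python3 - <<'E'
from h import *
B=np.array([.4847,.0693]);a=np.radians(65)
print(mv([*(B+.137*np.array([np.cos(a),np.sin(a)])),.082],a))
for d in np.arange(0.15,1.06,.1):print(round(d,2),(137*np.array([np.cos(d)-1,-np.sin(d)])).round(1))
E
```

```text
[ 65.005  11.931 141.622  -0.001]
0.15 [ -1.5 -20.5]
0.25 [ -4.3 -33.9]
0.35 [ -8.3 -47. ]
0.45 [-13.6 -59.6]
0.55 [-20.2 -71.6]
0.65 [-27.9 -82.9]
0.75 [-36.8 -93.4]
0.85 [ -46.6 -102.9]
0.95 [ -57.3 -111.4]
1.05 [ -68.8 -118.8]
```

Request:
{"method": "apply_moves", "body": {"plan": [[[1,35,6,0,0],[1,65,12,0,0],[1,65,12,30,0],[1,65,12,70,0],[1,65,12,110,0],[1,65,12,140,0],[0.3,65,12,140,0],[-0.2,65,12,140,0],[-0.2,65,12,140,0]]]}}

```text
t: 7.1
tcp_pos: [0.5415, 0.1933, 0.0817]
tool_rot: [0.0, 0.844, 0.537, 0.001]
contact_force: [-0.0, -0.8, 0.0]
gripper_width: 0.401
```

```bash
python3 - <<'E'
from h import *
st();snap("c1",(300,110,430,230))
E
```

```text
t 7.1 tcp [0.5415 0.1933 0.0817] ang 65.0 F [-0.  -0.8  0. ] q [0.22 0.49 1.72 0.   0.93 0.66] w 0.401 rot [0.0004 0.8436 0.537  0.0012]
```

View pics/c1.png

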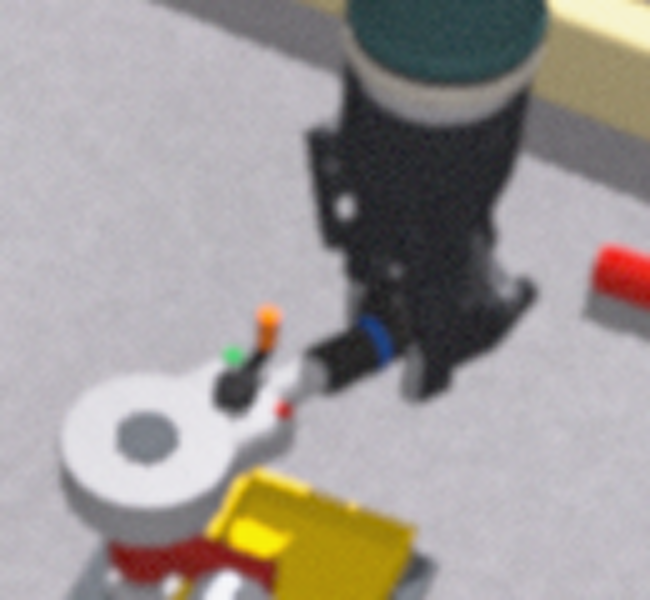

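Request:
{"method": "apply_moves", "body": {"plan": [[[-0.2,-1.5,-20.5,0,-0.15],[-0.2,-4.3,-34,0,-0.25],[-0.2,-8.3,-47,0,-0.35],[-0.2,-13.6,-59.6,0,-0.45],[-0.2,-20.2,-71.6,0,-0.55],[-0.2,-28,-83,0,-0.65],[-0.2,-37,-93.4,0,-0.75],[-0.2,-46.6,-103,0,-0.85],[-0.2,-46.6,-103,0,-0.85]]]}}

```text
t: 8.28
tcp_pos: [0.4283, 0.1947, 0.0816]
tool_rot: [0.001, 0.547, 0.837, 0.001]
contact_force: [1.0, 0.8, 0.3]
gripper_width: 0.399
```

```bash
python3 - <<'E'
from h import *
st();snap("c2",(290,110,420,230))
E
```

```text
t 8.28 tcp [0.4283 0.1947 0.0816] ang 113.6 F [1.  0.8 0.3] q [ 0.28  0.38  1.95  0.    0.81 -0.13] w 0.399 rot [0.0009 0.5474 0.8369 0.0012]
```

View pics/c2.png

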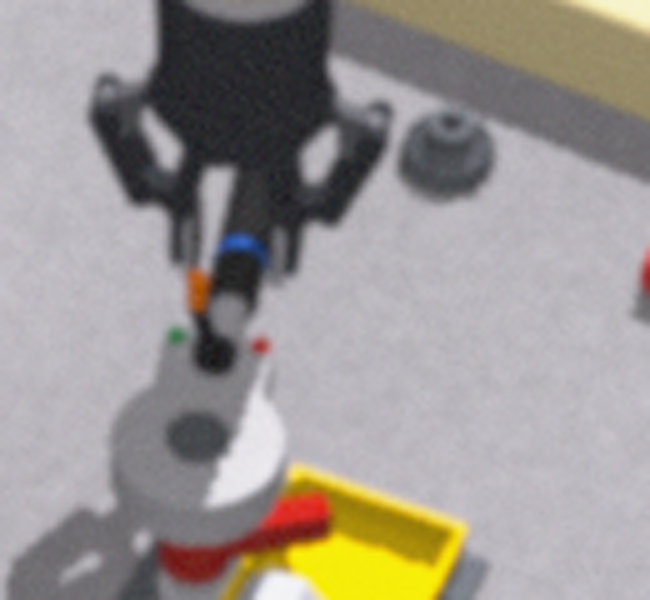

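Request:
{"method": "apply_moves", "body": {"plan": [[[-0.2,0,-3,0,-0.02],[-0.2,0,-6,0,-0.04],[-0.2,-0.2,-8,0,-0.06],[-0.2,-0.2,-8,0,-0.06]]]}}

```text
t: 8.82
tcp_pos: [0.4208, 0.1911, 0.0806]
tool_rot: [0.0, 0.522, 0.853, 0.001]
contact_force: [4.2, 2.0, 2.8]
gripper_width: 0.401
```

Request:
{"method": "apply_moves", "body": {"plan": [[[-0.2,0,-2,0,-0.01],[-0.2,0,-4,0,-0.02],[-0.2,0,-4,0,-0.02]]]}}

```text
t: 9.2
tcp_pos: [0.4171, 0.1893, 0.0804]
tool_rot: [0.0, 0.513, 0.858, 0.0]
contact_force: [4.6, 3.7, 2.3]
gripper_width: 0.402
```

Request:
{"method": "apply_moves", "body": {"plan": [[[-0.2,-1.5,20.5,0,0.15],[-0.2,-4.3,34,0,0.25],[-0.2,-8.3,47,0,0.35],[-0.2,-13.6,59.6,0,0.45],[-0.2,-20.2,71.6,0,0.55],[-0.2,-28,83,0,0.65],[-0.2,-37,93.4,0,0.75],[-0.2,-46.6,103,0,0.85],[-0.2,-57.3,111.4,0,0.95],[-0.2,-66.5,117.3,0,1.03],[-0.2,-66.5,117.3,0,1.03]]]}}

```text
t: 10.58
tcp_pos: [0.549, 0.1852, 0.079]
tool_rot: [-0.001, 0.869, 0.494, -0.003]
contact_force: [-0.4, 0.2, -0.7]
gripper_width: 0.401
```

```bash
python3 - <<'E'
from h import *
st();snap("c3",(290,110,420,230))
d=arm.read_state()["tcp_pos"][:2]-[.4847,.0693];print(np.linalg.norm(d),np.degrees(np.arctan2(d[1],d[0])))
E
```

```text
t 10.57 tcp [0.549  0.1852 0.079 ] ang 59.3 F [-0.4  0.2 -0.7] q [ 0.21  0.51  1.7  -0.    0.94  0.74] w 0.401 rot [-0.0008  0.8692  0.4944 -0.0026]
0.13273200427800233 61.01387352368698
```

View pics/c3.png

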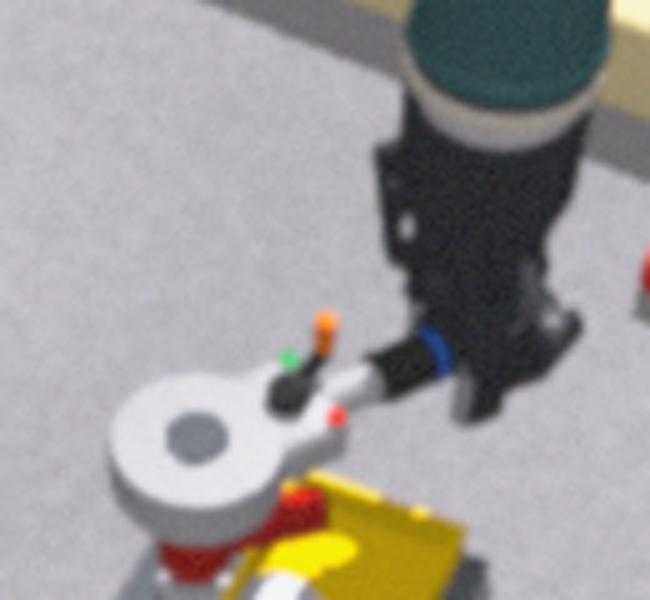

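Request:
{"method": "apply_moves", "body": {"plan": [[[-0.2,1,4,0,0.03],[-0.2,1,8,0,0.06],[-0.2,1,11,0,0.08],[-0.2,1,11,0,0.08]]]}}

```text
t: 11.12
tcp_pos: [0.5615, 0.1812, 0.0803]
tool_rot: [-0.0, 0.889, 0.459, -0.0]
contact_force: [-2.0, 0.9, -1.2]
gripper_width: 0.4
```

Request:
{"method": "apply_moves", "body": {"plan": [[[-0.2,0,2,0,0.01],[-0.2,0,4,0,0.02],[-0.2,0,4,0,0.02]]]}}

```text
t: 11.5
tcp_pos: [0.5613, 0.1807, 0.0801]
tool_rot: [-0.002, 0.893, 0.45, -0.002]
contact_force: [-10.1, 7.3, 3.6]
gripper_width: 0.401
```

Request:
{"method": "apply_moves", "body": {"plan": [[[-0.2,-0.5,-13,0,-0.1],[-0.2,-2,-27,0,-0.2],[-0.2,-6,-40.5,0,-0.3],[-0.2,-11,-53.3,0,-0.4],[-0.2,-16.8,-65.7,0,-0.5],[-0.2,-24,-77.4,0,-0.6],[-0.2,-32.2,-88.3,0,-0.7],[-0.2,-41.6,-98.3,0,-0.8],[-0.2,-51.8,-107.3,0,-0.9],[-0.2,-63,-115.3,0,-1.0],[-0.2,-69,-119,0,-1.05],[-0.2,-69,-119,0,-1.05]]]}}

```text
t: 13.0
tcp_pos: [0.4306, 0.1954, 0.0814]
tool_rot: [0.002, 0.547, 0.837, 0.002]
contact_force: [2.1, 4.2, 0.9]
gripper_width: 0.403
```

```bash
python3 - <<'E'
from h import *
st();snap("c4",(290,110,420,230))
d=arm.read_state()["tcp_pos"][:2]-[.4847,.0693];print(np.linalg.norm(d),np.degrees(np.arctan2(d[1],d[0])))
E
```

```text
t 13.0 tcp [0.4306 0.1954 0.0814] ang 113.6 F [2.1 4.2 0.9] q [ 0.28  0.38  1.95  0.    0.81 -0.13] w 0.403 rot [0.0017 0.5473 0.8369 0.0024]
0.13711352751288416 113.2241674343728
```

View pics/c4.png

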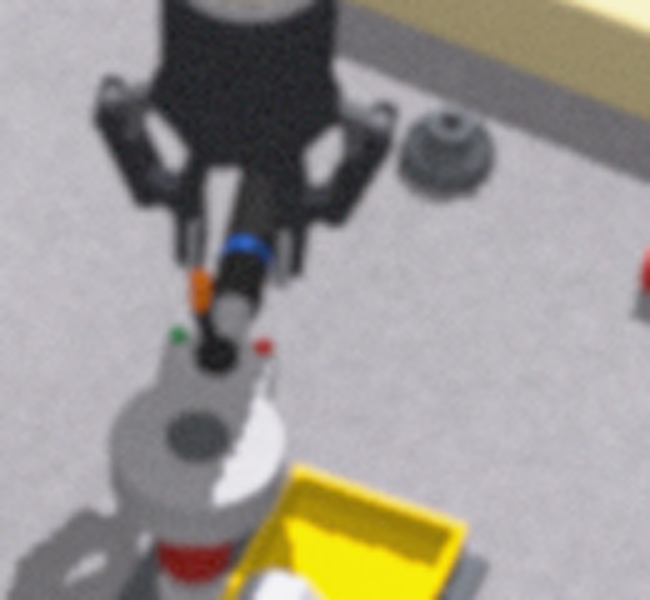

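Request:
{"method": "apply_moves", "body": {"plan": [[[-0.2,0,-4,0,-0.03],[-0.2,0,-8,0,-0.06],[-0.2,-0.3,-12,0,-0.08],[-0.2,-0.3,-14,0,-0.1],[-0.2,-0.3,-14,0,-0.1]]]}}

```text
t: 13.68
tcp_pos: [0.4179, 0.1892, 0.0812]
tool_rot: [0.002, 0.505, 0.863, 0.002]
contact_force: [4.3, 2.8, 2.2]
gripper_width: 0.399
```

```bash
python3 - <<'E'
from h import *
st();snap("c5",(290,110,420,230))
t=arm.read_camera("top");cv2.imwrite("pics/c5t.png",t["image"][:,:,::-1])
d=arm.read_state()["tcp_pos"][:2]-[.4847,.0693];print(np.linalg.norm(d),np.degrees(np.arctan2(d[1],d[0])))
E
```

```text
t 13.68 tcp [0.4179 0.1892 0.0812] ang 119.3 F [4.3 2.8 2.2] q [ 0.27  0.37  1.98  0.    0.79 -0.24] w 0.399 rot [0.0016 0.5049 0.8632 0.0018]
0.13722917430720388 119.29931685626319
```

View pics/c5.png

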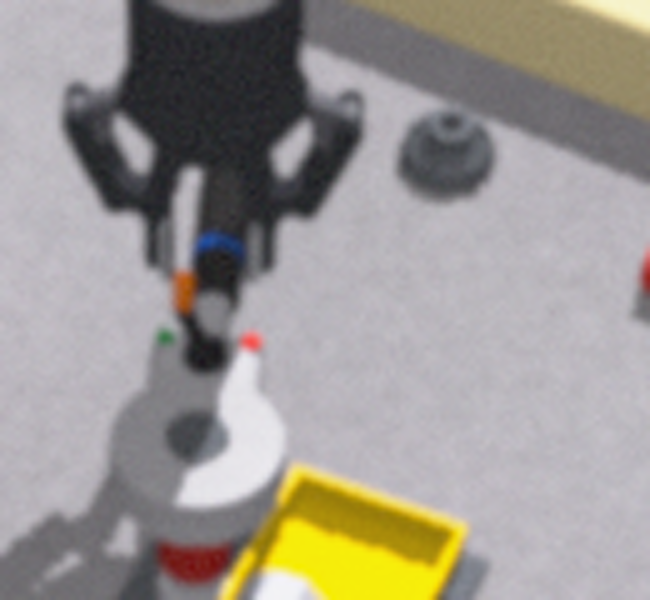

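View pics/c5t.png

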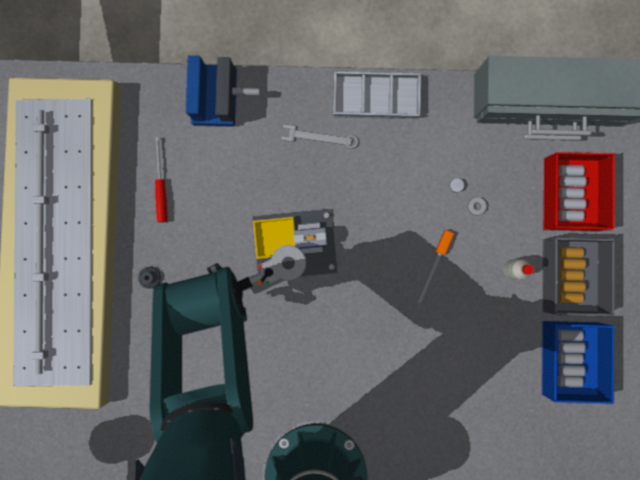

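```bash
python3 - <<'E'
from h import *
s=arm.read_camera("scene");B=np.array([.4847,.0693])
def P(x,y):return ((x+.5)/5-.5+290,(y+.5)/5-.5+110)
# expected dog tip outline for keeper angles, in c3/c5 crop coords
for k in (0,.5,.6,.7,.8,.9,1.15,1.3,1.5):
  a=k+.124;u=np.array([np.cos(a),np.sin(a)]);n=np.array([-u[1],u[0]])
  print(k,[((proj(s,[*(B+.062*u+w*n),.06])-[290,110])*5).round() for w in(.008,-.008)])
E
```

```text
0 [array([327., 559.]), array([313., 585.])]
0.5 [array([328., 505.]), array([332., 533.])]
0.6 [array([324., 494.]), array([331., 522.])]
0.7 [array([319., 484.]), array([330., 511.])]
0.8 [array([313., 475.]), array([327., 500.])]
0.9 [array([305., 466.]), array([322., 490.])]
1.15 [array([282., 446.]), array([306., 466.])]
1.3 [array([265., 436.]), array([293., 454.])]
1.5 [array([241., 427.]), array([272., 440.])]
```

Request:
{"method": "apply_moves", "body": {"plan": [[[-0.2,0,-2,0,-0.01],[-0.2,0,-4,0,-0.02],[-0.2,0,-4,0,-0.02],[-0.2,0,3,0,0.02],[0.4,0,3,0,0.02],[1,0,3,0,0.02],[1,0,3,-30,0.02],[1,0,3,-70,0.02],[1,0,3,-110,0.02],[1,0,3,-130,0.02]]]}}

```text
t: 15.08
tcp_pos: [0.4177, 0.1897, 0.2121]
tool_rot: [0.0, 0.513, 0.858, 0.0]
contact_force: [0.6, 0.1, 0.2]
gripper_width: 1.001
```

```bash
python3 - <<'E'
from h import *
st();snap("d1",(290,130,420,250))
t=arm.read_camera("top");cv2.imwrite("pics/d1t.png",cv2.resize(t["image"][190:300,200:350,::-1],None,fx=5,fy=5,interpolation=cv2.INTER_CUBIC))
E
```

```text
t 15.07 tcp [0.4177 0.1897 0.2121] ang 118.3 F [0.6 0.1 0.2] q [ 0.28  0.17  1.83 -0.    1.14 -0.22] w 1.001 rot [0.0005 0.513  0.8584 0.0004]
```

View pics/d1.png

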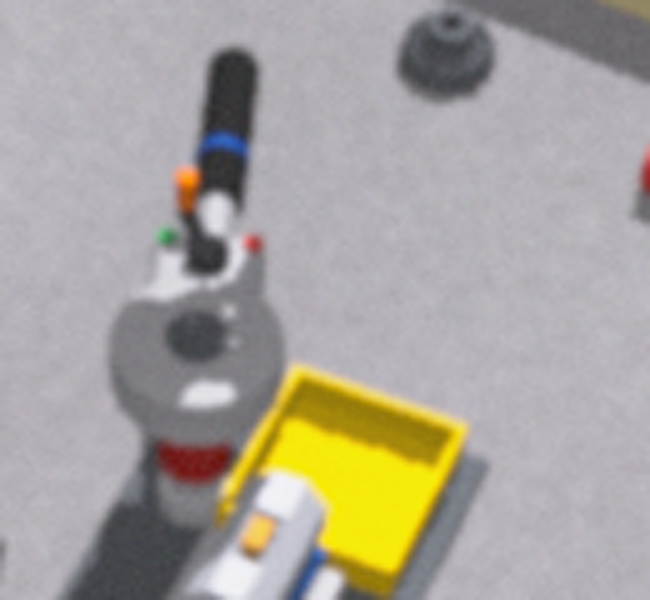

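View pics/d1t.png

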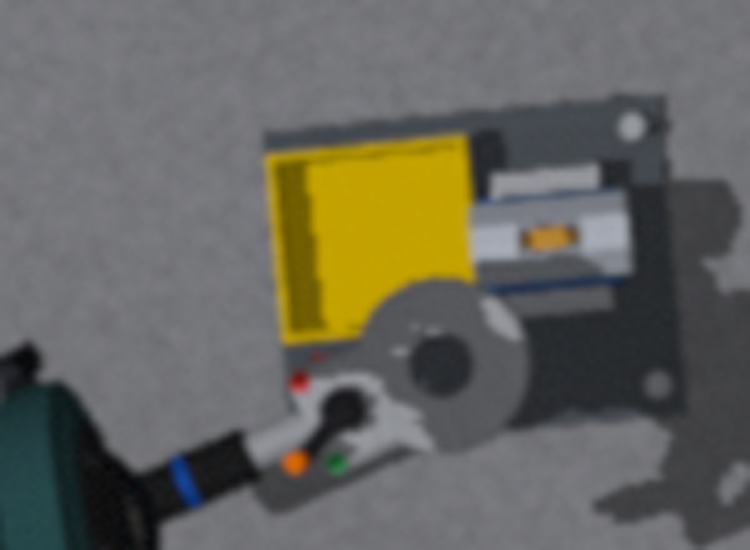

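```bash
python3 - <<'E'
from h import *
s=arm.read_camera("top");B=np.array([.4849,.068])
for k in (1.15,1.25,1.35,1.45,1.6):
  a=k+.124;u=np.array([np.cos(a),np.sin(a)]);n=np.array([-u[1],u[0]])
  print(k,[((proj(s,[*(B+.062*u+w*n),.06])-[200,190])*5).round() for w in(.008,-.008)])
im=s["image"][255:270,255:272];print(cv2.cvtColor(im,cv2.COLOR_RGB2HSV)[:,:,1][4:12])
E
```

```text
1.15 [array([309., 337.]), array([320., 303.])]
1.25 [array([306., 350.]), array([315., 315.])]
1.35 [array([306., 364.]), array([310., 329.])]
1.45 [array([307., 378.]), array([307., 343.])]
1.6 [array([310., 399.]), array([306., 363.])]
[[  9  17  52  52  32  19  16   3   7   7  17  31  34  27  23  23  19]
 [ 13  22  35  38  41  42  23  39  59  37  14  24  21  19  16  15  15]
 [ 11  17  29  36  33  40  18  87 107  74  29  10  16  15  12  12  14]
 [ 11  17  26  35  26  21  18  28  36  19  12  12  15  17  14  12  14]
 [ 13  19  23  20  44  41  14  10  16  18  17   9  11  11  14  14  11]
 [ 11  14  14  72 132 125  75  23  14  16  14  16  14  13  13  11  14]
 [ 13  12  39 135 197 187 118  46   9  15  15  13  13  12  14  14  13]
 [ 13  10  70 155 200 180 111  43  12  14  14  14  13  15  13  15  13]]
```

```bash
python3 - <<'E'
from h import *
t=arm.read_camera("top");s=arm.read_camera("scene")
tip=onz(t,(118.5/6-.5+400,494.5/6-.5+220),.012);h=onz(t,(444.39,242.09),.02)
print(tip,h,np.degrees(np.arctan2(*(tip-h)[1::-1])),np.linalg.norm(tip-h))
cv2.imwrite("pics/e1.png",cv2.resize(s["image"][295:390,205:285,::-1],None,fx=6,fy=6,interpolation=cv2.INTER_CUBIC))
m=blobs(s,(5,150,130),(18,255,255),(205,295,285,385))[1];pts=np.argwhere(m)[:,::-1].astype(np.float32);print(cv2.minAreaRect(pts))
st();print(mv([.54,-.284,.2],np.radians(158)))
E
```

```text
[ 0.4023 -0.2312  0.012 ] [ 0.5413 -0.2852  0.02  ] 158.73597333147384 0.14930778931546357
((257.1538391113281, 363.73077392578125), (29.12175941467285, 11.648702621459961), 56.3099365234375)
t 15.32 tcp [0.4167 0.1895 0.2092] ang 118.3 F [-0.8 -0.3  0. ] q [ 0.28  0.18  1.83  0.    1.13 -0.22] w 1.0 rot [-0.0008  0.5131  0.8583 -0.0008]
[-475.433 -115.476    9.217   -0.694]
```

View pics/e1.png

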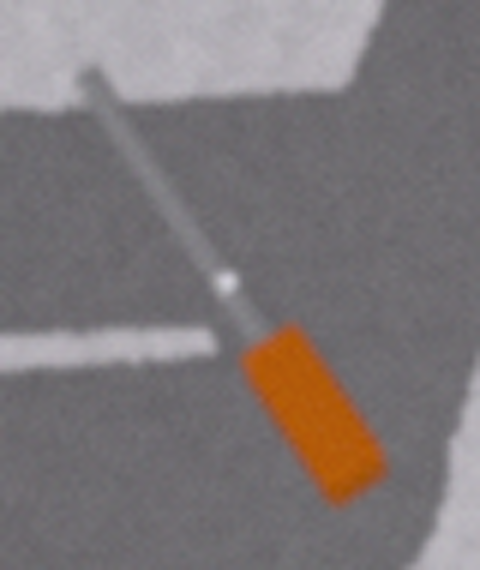

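Request:
{"method": "apply_moves", "body": {"plan": [[[1,-30,-7,0,-0.06],[1,-70,-17,0,-0.12],[1,-115,-28,0,-0.18],[1,-160,-39,0,-0.24],[1,-205,-50,0,-0.3],[1,-250,-61,0,-0.36],[1,-295,-72,0,-0.43],[1,-340,-83,0,-0.5],[1,-385,-93,0,-0.57],[1,-425,-103,0,-0.64],[1,-460,-112,0,-0.7],[1,-475,-115,0,-0.7]]]}}

```text
t: 16.82
tcp_pos: [0.5407, -0.2843, 0.2082]
tool_rot: [-0.001, 0.189, 0.982, 0.001]
contact_force: [0.0, 0.2, 0.1]
gripper_width: 1.003
```

```bash
python3 - <<'E'
from h import *
s=arm.read_camera("scene");t=arm.read_camera("top")
print("s tip",onz(s,(219.6,307.1),.012),"s h",onz(s,(257.15,363.73),.014))
st();print(mv([.5415,-.2845,.003],np.radians(158.7)))
E
```

```text
s tip [ 0.4028 -0.2257  0.012 ] s h [ 0.5424 -0.2834  0.014 ]
t 16.93 tcp [ 0.541  -0.2836  0.2088] ang 158.2 F [0.  0.8 0.7] q [-0.6   0.4   1.51  0.    1.24 -1.79] w 0.999 rot [-0.001   0.1889  0.982   0.0005]
[ -0.802  -0.641 205.759  -0.008]
```

Request:
{"method": "apply_moves", "body": {"plan": [[[1,5,-0.5,40,0],[1,5,-0.5,85,0],[1,5,-0.5,130,0],[1,5,-0.5,170,0],[1,5,-0.5,195,0],[1,5,-0.5,204,0],[1,5,-0.5,204,0]]], "grip_force": 50}}

```text
t: 17.8
tcp_pos: [0.5362, -0.2805, 0.0062]
tool_rot: [-0.001, 0.188, 0.982, 0.0]
contact_force: [-0.4, 0.3, -0.1]
gripper_width: 1.001
```

Request:
{"method": "apply_moves", "body": {"plan": [[[0.4,0,0,0,0],[0,0,0,0,0],[-0.4,0,0,0,0],[-0.7,0,0,0,0],[-0.8,0,0,0,0],[-0.8,0,0,0,0]]]}}

```text
t: 18.55
tcp_pos: [0.5369, -0.2819, 0.0071]
tool_rot: [0.0, 0.188, 0.982, -0.0]
contact_force: [-1.1, 0.2, 6.5]
gripper_width: 0.242
```

```bash
python3 - <<'E'
from h import *
st();snap("f1",(195,260,315,380))
E
```

```text
t 18.55 tcp [ 0.5369 -0.2819  0.0071] ang 158.3 F [-1.1  0.2  6.5] q [-0.6   0.64  1.69  0.    0.82 -1.79] w 0.242 rot [ 0.0005  0.1878  0.9822 -0.0002]
```

View pics/f1.png

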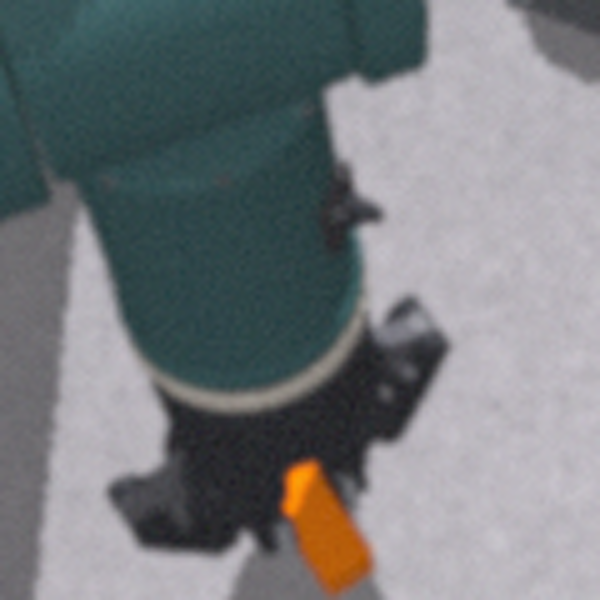

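Request:
{"method": "apply_moves", "body": {"plan": [[[-0.8,0,0,-10,0],[-0.8,0,0,-25,0],[-0.8,0,0,-45,0],[-0.8,0,0,-60,0],[-0.8,0,0,-60,0]]]}}

```text
t: 19.23
tcp_pos: [0.5376, -0.2823, 0.068]
tool_rot: [0.001, 0.188, 0.982, -0.001]
contact_force: [-0.2, -0.5, -1.6]
gripper_width: 0.246
```

```bash
python3 - <<'E'
from h import *
st();snap("f2",(185,240,305,360));snap("f2t",(380,200,500,320),"top")
E
```

```text
t 19.23 tcp [ 0.5376 -0.2823  0.068 ] ang 158.4 F [-0.2 -0.5 -1.6] q [-0.6   0.55  1.65  0.    0.93 -1.79] w 0.246 rot [ 0.0015  0.1877  0.9822 -0.0006]
```

View pics/f2.png

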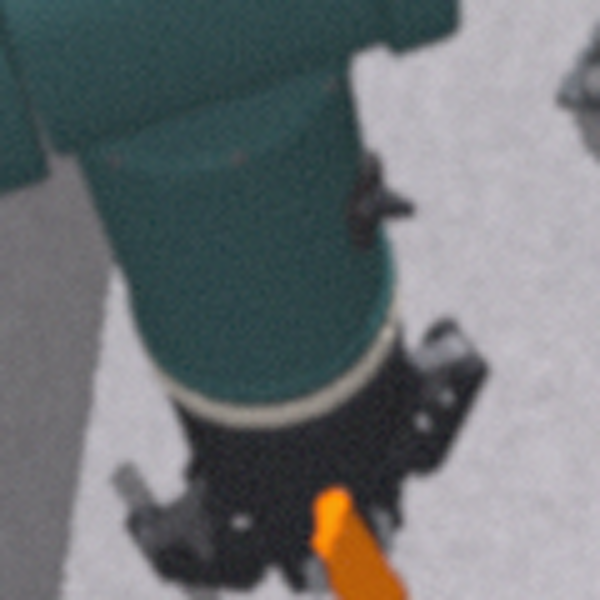

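View pics/f2t.png

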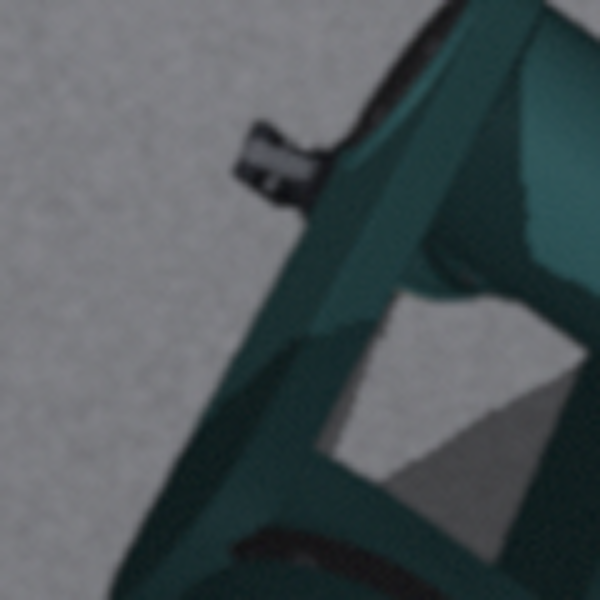

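```bash
python3 - <<'E'
from h import *
print(mv([.5685,-.1789,.0461],np.radians(97.1)))
E
```

```text
[  7.989 107.214  20.211   1.069]
```

Request:
{"method": "apply_moves", "body": {"plan": [[[-0.8,1,9,0,0.08],[-0.8,2,18,0,0.18],[-0.8,2,28,0,0.28],[-0.8,3,38,0,0.38],[-0.8,4,48,0,0.48],[-0.8,4,58,0,0.58],[-0.8,4,67,0,0.69],[-0.8,4,76,0,0.8],[-0.8,4,85,0,0.91],[-0.8,4,92,10,1.02],[-0.8,4,97,20,1.07],[-0.8,4,97,20,1.07]]]}}

```text
t: 20.82
tcp_pos: [0.5673, -0.1891, 0.0447]
tool_rot: [-0.002, 0.662, 0.75, -0.0]
contact_force: [1.1, -0.3, -1.8]
gripper_width: 0.241
```

```bash
python3 - <<'E'
from h import *
st();snap("g1",(240,180,390,300));snap("g1t",(280,190,440,310),"top")
O=np.array([.543,.0255]);a=np.radians(7.1);X=np.array([np.cos(a),np.sin(a)]);Y=np.array([-X[1],X[0]])
p=arm.read_state()["tcp_pos"];d=p[:2]-O;print("fix",d@X,d@Y)
E
```

```text
t 20.82 tcp [ 0.5673 -0.1891  0.0447] ang 97.1 F [ 1.1 -0.3 -1.8] q [-0.44  0.57  1.69  0.    0.89 -0.56] w 0.241 rot [-0.0017  0.6619  0.7496 -0.0005]
fix -0.0016401817020302053 -0.21685154554692268
```

View pics/g1.png

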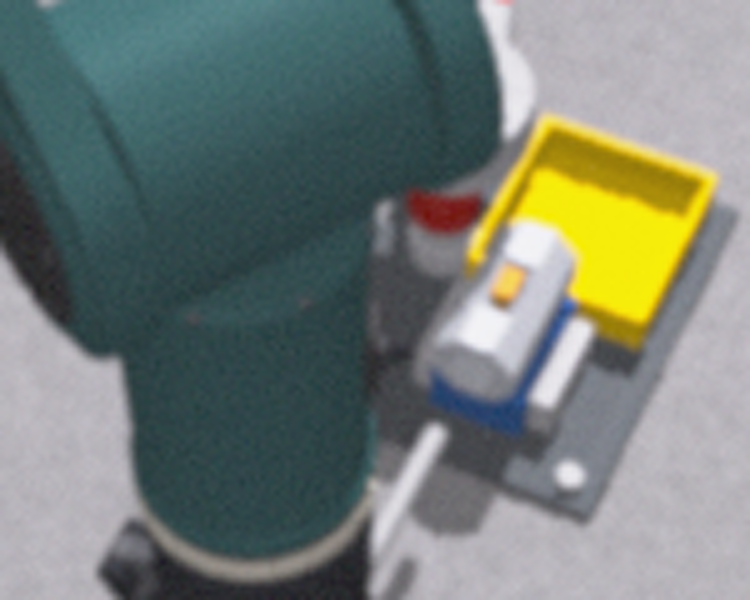

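View pics/g1t.png

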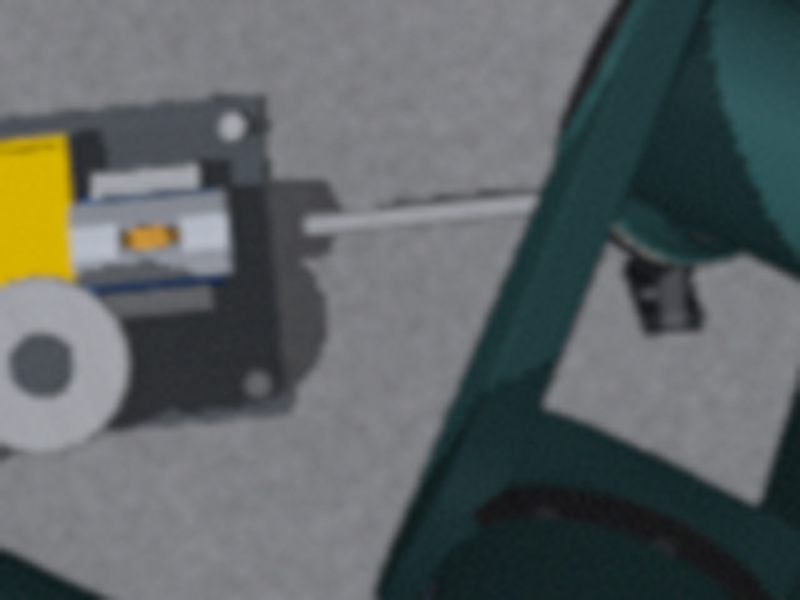

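```bash
python3 - <<'E'
from h import *
s=arm.read_camera("scene");t=arm.read_camera("top")
tt=(308.5/5-.5+280,225.5/5-.5+190);ts=(438.5/5-.5+240,432.5/5-.5+180)
r2=(530.5/5-.5+280,204.5/5-.5+190)
for z in(.045,.05,.055):
  p=onz(t,tt,z);print(z,p,onz(s,ts,z),proj(s,p),ts)
print(tri(t,tt,s,ts))
print("rod yaw",np.degrees(np.arctan2(*(onz(t,tt,.05)-onz(t,r2,.05))[1::-1])))
# housing mid reference: pad in both
pt=(149.5/5-.5+280,238/5-.5+190);ps=(507.5/5-.5+240,284.5/5-.5+180);print("pad",onz(t,pt,.073),onz(s,ps,.073),tri(t,pt,s,ps))
# rod points in scene: line
q=(378/5-.5+240,545/5-.5+180);print(onz(s,q,.05))
O=np.array([.543,.0255]);a=np.radians(7.1);X=np.array([np.cos(a),np.sin(a)]);Y=np.array([-X[1],X[0]])
for p in(onz(t,tt,.05),onz(s,ts,.05),onz(t,r2,.05),onz(s,q,.05),onz(t,pt,.073),onz(s,ps,.073)):
  d=p[:2]-O;print("fix",d@X,d@Y)
E
```

```text
0.045 [ 0.5513 -0.047   0.045 ] [ 0.5489 -0.0389  0.045 ] [326.1722 269.2767] (327.2, 266.0)
0.05 [ 0.5511 -0.0469  0.05  ] [ 0.5505 -0.0417  0.05  ] [326.1342 267.9035] (327.2, 266.0)
0.055 [ 0.5509 -0.0468  0.055 ] [ 0.5521 -0.0444  0.055 ] [326.096  266.5194] (327.2, 266.0)
(array([ 0.5518, -0.0461,  0.0568]), np.float64(0.002326762310361027))
rod yaw 96.85886024529033
pad [0.5427 0.024  0.073 ] [0.5434 0.025  0.073 ] (array([0.5432, 0.0243, 0.0736]), np.float64(0.0011909290120736043))
[ 0.5583 -0.101   0.05  ]
fix -0.0009038098435097718 -0.07282381639170694
fix -0.0008600999533863137 -0.06757223554805683
fix -0.0013268102280481727 -0.17332982253391946
fix -0.00044681621156898607 -0.12746365336449028
fix -0.000497922989891861 -0.0014656344768082781
fix 0.00038299358914878367 -0.0005279007183473241
```

Request:
{"method": "apply_moves", "body": {"plan": [[[-0.8,8,1,0,0],[-0.8,16,1,0,0],[-0.8,24,1,0,0],[-0.8,30,1,0,0],[-0.8,35,1,0,0],[-0.8,40,1,0,0],[-0.8,45,1,0,0],[-0.8,50,1,0,0],[-0.8,50,1,0,0]]]}}

```text
t: 22.15
tcp_pos: [0.5632, -0.1398, 0.0463]
tool_rot: [-0.0, 0.662, 0.749, -0.0]
contact_force: [0.1, 0.7, -2.1]
gripper_width: 0.246
```

```bash
python3 - <<'E'
from h import *
st();snap("g2",(260,180,390,300));snap("g2t",(280,190,440,310),"top")
E
```

```text
t 22.15 tcp [ 0.5632 -0.1398  0.0463] ang 97.1 F [ 0.1  0.7 -2.1] q [-0.36  0.55  1.73  0.    0.86 -0.49] w 0.246 rot [-0.0002  0.6622  0.7494 -0.    ]
```

View pics/g2.png

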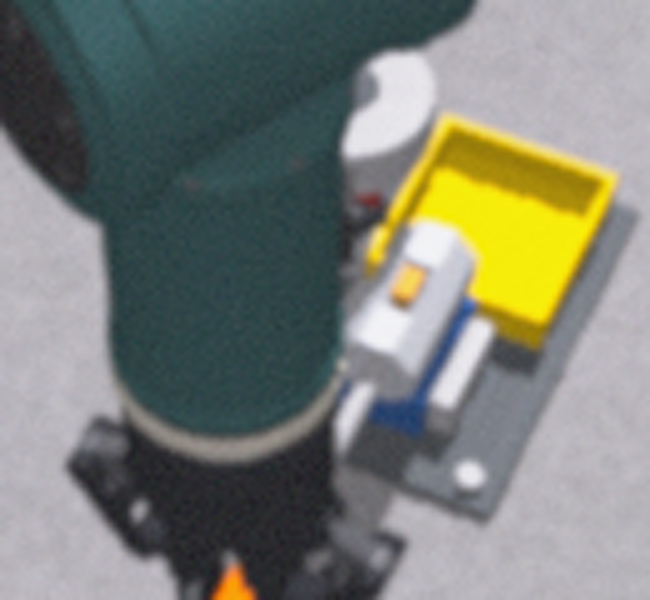

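View pics/g2t.png

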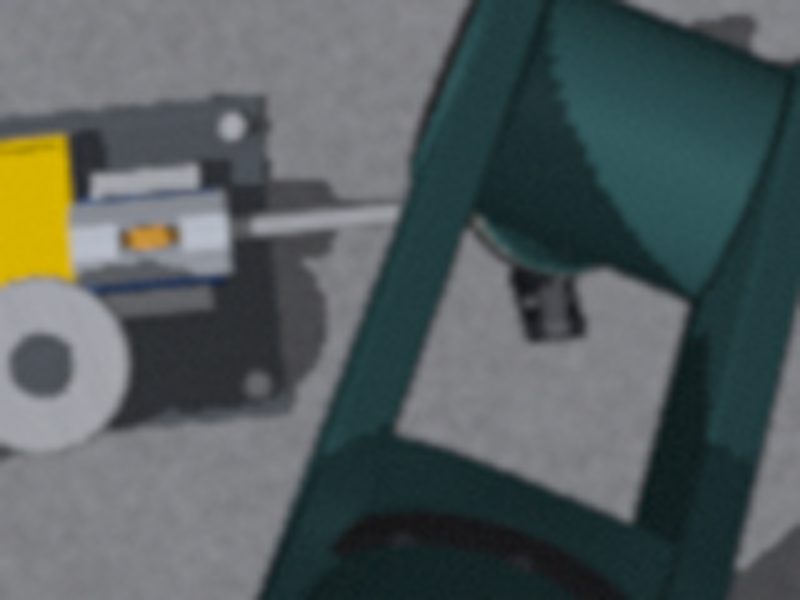

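Request:
{"method": "apply_moves", "body": {"plan": [[[-0.8,4,0,0,0],[-0.8,8,0,0,0],[-0.8,12,0,0,0],[-0.8,16,0,0,0],[-0.8,20,0,0,0]]]}}

```text
t: 22.88
tcp_pos: [0.5623, -0.1222, 0.0468]
tool_rot: [0.002, 0.662, 0.75, -0.0]
contact_force: [0.3, -6.9, -1.9]
gripper_width: 0.24
```

Request:
{"method": "apply_moves", "body": {"plan": [[[-0.8,4,0,0,0],[-0.8,8,0,0,0],[-0.8,12,0,0,0],[-0.8,16,0,0,0],[-0.8,20,0,0,0]]]}}

```text
t: 23.5
tcp_pos: [0.5584, -0.1, 0.0463]
tool_rot: [-0.0, 0.662, 0.749, 0.0]
contact_force: [-0.3, -0.5, -2.8]
gripper_width: 0.241
```

Request:
{"method": "apply_moves", "body": {"plan": [[[-0.8,4,0,0,0],[-0.8,8,0,0,0],[-0.8,12,0,0,0]]]}}

```text
t: 23.88
tcp_pos: [0.5568, -0.0881, 0.0462]
tool_rot: [-0.0, 0.662, 0.749, -0.0]
contact_force: [-0.6, -0.6, -2.5]
gripper_width: 0.241
```

```bash
python3 - <<'E'
from h import *
st();snap("g3",(260,180,390,300));snap("g3t",(240,190,400,310),"top")
E
```

```text
t 23.88 tcp [ 0.5568 -0.0881  0.0462] ang 97.1 F [-0.6 -0.6 -2.5] q [-0.28  0.54  1.77  0.    0.84 -0.4 ] w 0.241 rot [-0.0003  0.6623  0.7493 -0.    ]
```

View pics/g3.png

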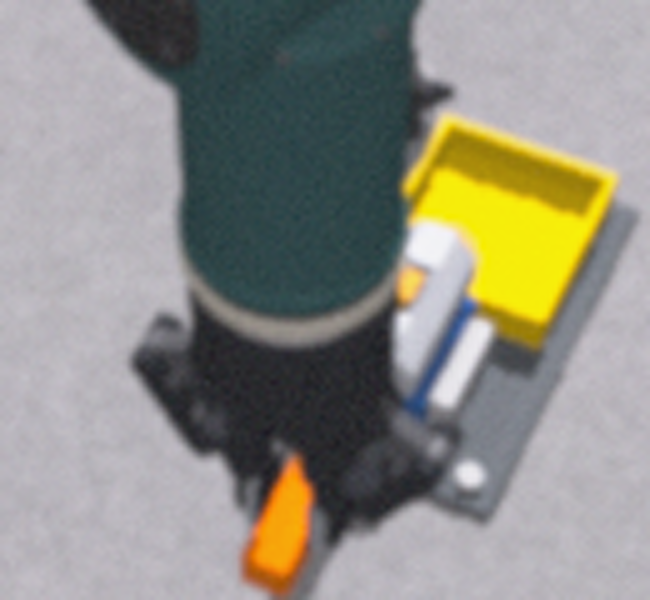

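View pics/g3t.png

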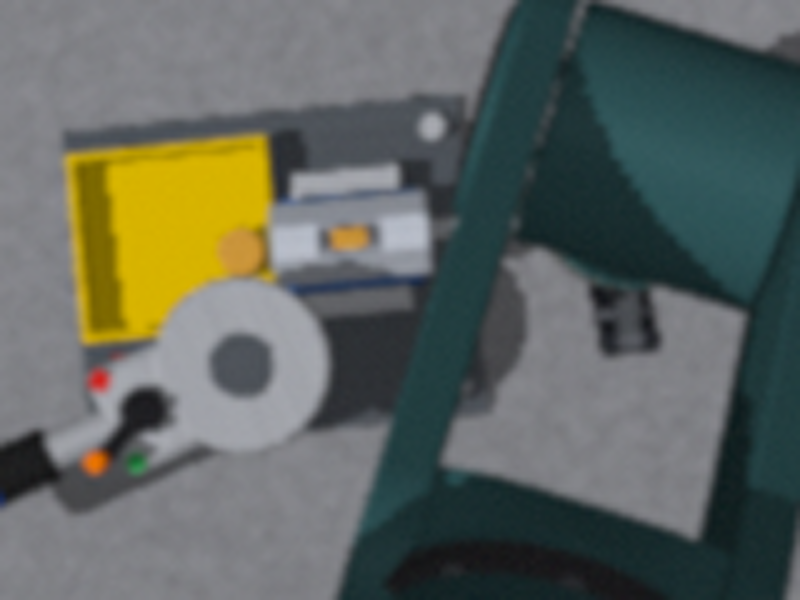

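Request:
{"method": "apply_moves", "body": {"plan": [[[-0.8,-5,0,0,0],[-0.8,-12,0,0,0],[-0.8,-20,0,0,0],[-0.8,-30,0,0,0],[-0.8,-40,0,0,0],[-0.8,-52,0,0,0],[-0.8,-65,0,0,0],[-0.8,-80,0,0,0],[-0.8,-95,0,0,0],[-0.8,-110,0,0,0],[-0.8,-125,0,0,0],[-0.8,-135,0,0,0]]]}}

```text
t: 25.48
tcp_pos: [0.5738, -0.2238, 0.0463]
tool_rot: [0.0, 0.662, 0.749, 0.0]
contact_force: [1.1, 0.3, -2.3]
gripper_width: 0.241
```

```bash
python3 - <<'E'
from h import *
st();snap("k1",(280,180,390,290));snap("k1t",(240,190,400,310),"top")
E
```

```text
t 25.48 tcp [ 0.5738 -0.2238  0.0463] ang 97.0 F [ 1.1  0.3 -2.3] q [-0.48  0.59  1.65  0.    0.91 -0.61] w 0.241 rot [0.0001 0.6625 0.7491 0.    ]
```

View pics/k1.png

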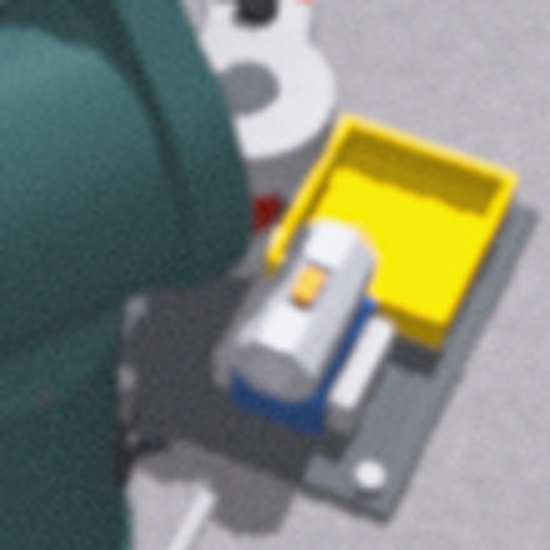

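View pics/k1t.png

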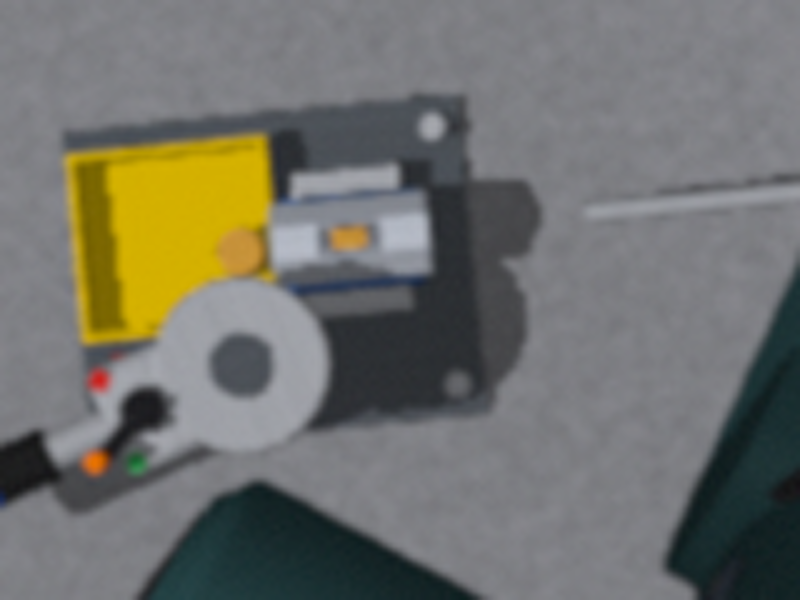

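Request:
{"method": "apply_moves", "body": {"plan": [[[-0.8,-10,0,10,0],[-0.8,-10,0,20,0],[-0.8,-10,0,30,0],[-0.8,-10,0,36,0],[-0.8,-10,0,38,0],[-0.8,-10,0,38,0]]]}}

```text
t: 26.32
tcp_pos: [0.5749, -0.2324, 0.0082]
tool_rot: [-0.0, 0.662, 0.749, 0.0]
contact_force: [-0.6, 0.8, -1.4]
gripper_width: 0.237
```

Request:
{"method": "apply_moves", "body": {"plan": [[[-0.8,0,0,1,0],[-0.8,0,0,1.5,0],[-0.6,0,0,1.5,0],[-0.3,0,0,1.5,0],[0.2,0,0,1,0],[0.8,0,0,0,0],[1,0,0,0,0],[1,0,0,-30,0],[1,0,0,-80,0],[1,0,0,-130,0],[1,0,0,-160,0]]]}}

```text
t: 27.7
tcp_pos: [0.5759, -0.233, 0.1712]
tool_rot: [0.002, 0.662, 0.749, 0.0]
contact_force: [0.1, 0.3, -0.1]
gripper_width: 1.002
```

Request:
{"method": "apply_moves", "body": {"plan": [[[1,-25,0,-20,0],[1,-70,0,-30,0],[1,-120,0,-30,0],[1,-170,0,-30,0],[1,-220,0,-30,0],[1,-250,0,-30,0],[1,-250,0,-30,0]]]}}

```text
t: 28.58
tcp_pos: [0.605, -0.4831, 0.1975]
tool_rot: [0.0, 0.663, 0.748, -0.0]
contact_force: [-0.7, 0.3, 0.8]
gripper_width: 0.997
```

```bash
python3 - <<'E'
from h import *
st()
for n in("scene","top"):
  c=arm.read_camera(n);cv2.imwrite(f"pics/fin_{n}.png",c["image"][:,:,::-1])
snap("fz",(280,150,400,270));snap("fzt",(230,190,360,300),"top")
E
```

```text
t 28.57 tcp [ 0.605  -0.4831  0.1975] ang 96.9 F [-0.7  0.3  0.8] q [-0.76  0.64  1.11 -0.    1.39 -0.88] w 0.997 rot [ 0.0001  0.6632  0.7484 -0.0002]
```

View pics/fin_scene.png

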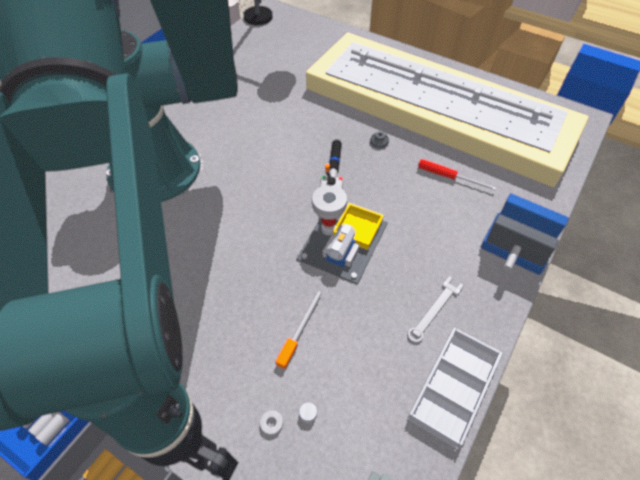

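View pics/fin_top.png

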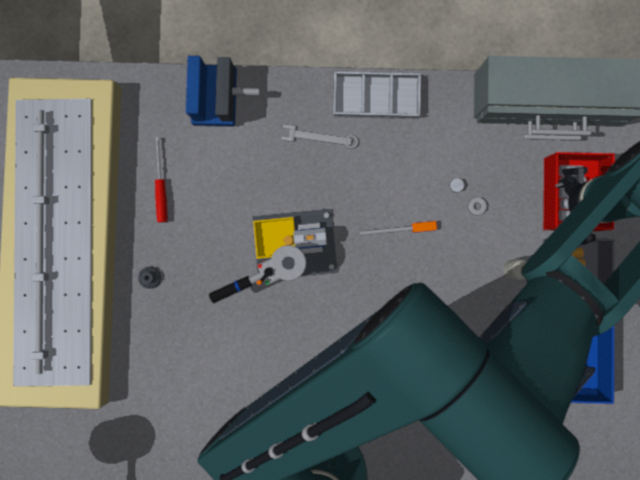

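View pics/fz.png

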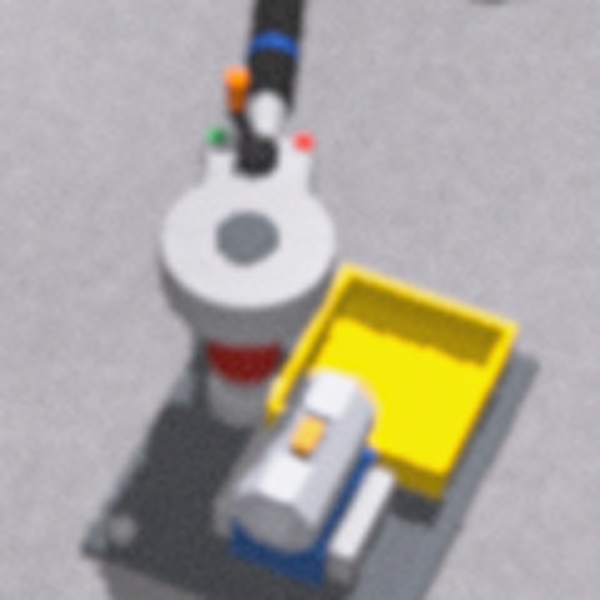

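View pics/fzt.png

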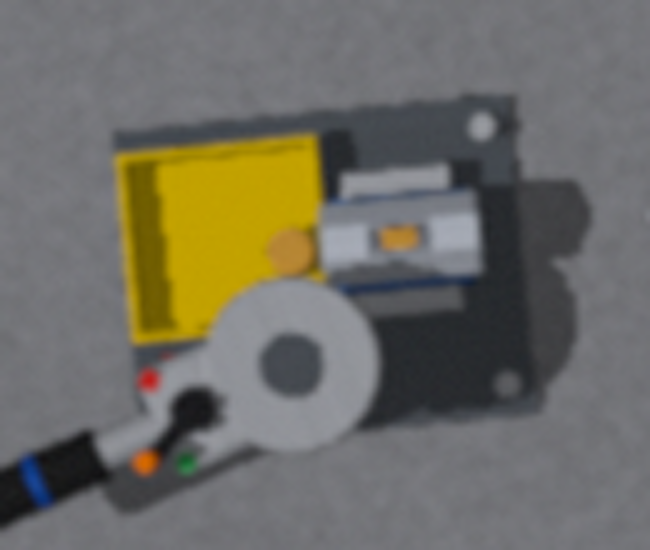

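```bash
python3 - <<'E'
from station import arm
print(arm.close_job())
E
```

```text
the job is handed in; nothing more can be done
None
```

I handed the job in at about 29 s of the 72 s allowed. The bush is in the yellow tray and the drift is back on the bench; no verdict was reported.

**What I did**
- I moved the direction lever to the green side by its post while the bolt was still tight.
- Two ratchet strokes swung the dog clear without anything touching it.
- I pushed the drift through the bore. The highest force I read was about 7 N, read between moves and not continuously.
- I drew the drift out, laid it down clear of the fixture, and moved the gripper away, open.

**What the last pictures and readings showed**
- **Lever:** about 0.40 rad, on the loosen side.
- **Bolt:** about 1.5 rad. This comes from the one dog corner visible in the top view, because the ratchet head hides the rest.
- **Bush:** standing on end just inside the tray's exit-side wall. I saw this only from the top; the housing hides it in the scene view, so I inferred its height (about 24 mm) and did not measure it.
- **Drift:** looks flat on the bench.
- **Loose parts:** the gear, bearing, collar, spanner and screwdriver look unmoved. The oil bottle was mostly hidden by the arm in the final top view; I saw no sign it moved.

**Disagreement between cameras:** the two views differed by 3–4 mm in places, and the drift tip came out about 8 mm higher by triangulation than by the arm's own position. I relied on the arm's position, and the rod entered the bore without resistance.

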